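Put the spare heat sink away in the push-to-open parts case

TASK

Press down the square push plate on top of the grey parts case so that its hidden drawer springs out, then pick the small finned aluminium heat sink off the work mat and set it down (do not drop it) inside the drawer, lying flat on the drawer floor with its fins up. Leave the drawer open and the heat sink lying free in it.

Things in the scene. Friction and masses are not known exactly. Their poses are not given: they have to be found in the camera images.
- heatsink: Loose finned aluminium block 64 (its x) x 44 (y) x 34 mm tall (z), about 150 g, base down, fins along x; grip it across the 44 mm. Origin: centre of its underside. It lies on a 3 mm thick, 290 mm square mat, in any of four places 140 mm apart; in the others: an 80 mm square, 45 mm tall cooler with a fan, a black adapter 95 x 44 x 28 mm, a flat drive 100 x 70 x 8 mm.
- latch_top (a point): Centre of the top of the black 40 mm square push plate, 11 mm proud of the top of the grey case (fixed; 180 deep x 180 wide x 75 mm tall), 55 mm behind its front, midway across. Moves with the plate. Sprung: goes 7 mm down (about 5 N), frees the drawer at 4 to 5 mm; let go, it rises and the drawer stays out. Axes as the case's: z up, y across, -x to the front, where the drawer comes out.
- drawer (a joint): How far the drawer has slid out, in m: 0 shut (front flush, no handle, held by the catch), 0.125 fully out. Once released, a spring pushes it out in about 1 s and holds it out with 2 to 3 N.
- drawer_spot (a point): Point on the top of the drawer floor, moving with the drawer; with it fully out, the middle of the part open from above (119 mm along x, 150 mm along y between side walls), 61 mm in front of the case's front. Floor 12 mm above the bench; side walls reach 41 mm and the drawer front 56 mm above the floor. Axes as the case's: z up, y across, -x outwards.

How it is judged:
By the outcome, as a careful person would: the job done as asked, in the order asked, and still so for the second after the job is handed in, with the robot touching nothing.
It also fails if it takes over 48 s, if anything falls off the work surface, if the arm or the gripper's body presses on something with over 40 N, if the wrist force passes 120 N, or if a joint passes its speed limit or range.

ROBOT

A 6-joint arm with a two-finger parallel gripper is mounted at the origin on the work surface. World frame = base frame: x ahead of the robot, y to its left, z up, the work surface at z = 0. Lengths are in m, angles in rad, forces in N, time in s.
With the tool pointing down it reaches from about 0.375 to 0.9 m from the base axis. Payload 3.1 kg.
Tool frame: the origin (TCP) lies at the centre of the arm's flange, where the gripper is bolted on; the fingertips stand 173 mm ahead of it and the grasp point (between the pads) lies 155 mm ahead of it (tip_extent is the distance from the TCP to the fingertips, in m); z points along the fingers, y is the direction in which the jaws open and shut (so a half turn about z gives the same grasp; the last joint's range is limited). The gripper opens to 85 mm and grips with 20 to 120 N. Pads are 22 mm wide; open, the fingers measure 114 mm over their backs; the gripper's body (76 mm by 85 mm) begins 54 mm behind the grasp point. The pads swing forward as they close: fully open they stand 13 mm farther back than shut.
Start: joints at [1.109, 0.527, 1.433, -0, 1.181, -0.178], TCP at [0.175, 0.6, 0.405] pointing down, gripper open.
Joint ranges: [-3.08, 3.08], [-0.75, 2.2], [0.22, 2.44], [-1.43, 4.57], [0, 2.65], [-2.85, 2.85]. Speed limits (rad/s): [2.79, 2.79, 3.14, 3.14, 3.14, 3.14].

INTERFACE

Orientations are given as a unit quaternion [x, y, z, w].
In Python, from station import sense, snapshot, sign_off, tip_extent gives the robot as it stands. The module is installed in compiled form; this text tells all that it offers.
- The arm moves only by the tool servo_tool, never from a script. Its argument "rows" is a list of rows, each a list of 3 entries, a list of its own where there are three numbers: the shift along the tool's x, y, z in mm, then the turn about the tool's z in degrees, then the opening, from -1 (shut) to 1 (fully open), so that 0 is half open. A call has 1 to 8 rows; each row is the pose to reach, as a shift and turn from the pose measured when the call began, along the tool's axes at that moment; what a row does not reach only later rows make up. A row lasts 1/10 s, in which the tool goes at most 50 mm and 8.59 degrees, less where a joint would pass 70% of its speed; a pose out of reach is approached as far as the arm can. A call with a gripper value outside its range is refused whole. The fingers move at their own pace and stop on an object; "force" is the grip in N (left out, the last holds). Time passes only in rows, so rows that repeat a pose let the fingers close. It gives the time, the measured TCP pose, the force and the opening at its end, in the units of the state.
- sense(): the state, without advancing time (a new reading comes with each control period).
- snapshot(name): name is "scene" or "side" or "wrist"; returns a dict with "image" (480x640x3 uint8, blue, green, red), "z_map" (480x640 float32, m along the optical axis (not along the pixel's ray), 0 where there is no reading), "vertical_fov" (degrees; the focal length in pixels is half the picture's height over the tangent of half this angle, whatever the lens; pixels are square), "cx", "cy" (the principal point, pixels), "cam_to_world" (4x4, takes a point from camera to world coordinates). Camera axes: x right, y down, z forward; pixel columns grow to the right and rows downward; lengths in m; the calibration is good to about 2 mm. A picture is of the moment at which its call begins.
- sign_off(): hands the job in, once; it reports no verdict.
The state is a dict: "t": time; "q": joint angles; "qd": joint speeds; "tau": joint torques, N m; "tcp_pos": TCP position; "tool_rot": TCP orientation; "force": force on the tool from outside, world axes, zero at the start; "ft_torque": the same for the moment, N m; "finger_gap": opening from 0.0 (shut) to 1.0 (fully open).
Only numpy, scipy, OpenCV 4.12 (cv2) and the standard library are available. Lean on these libraries where they do the work, as an engineer would, in place of code of your own. Each camera call takes 0.05 s, during which the arm holds its last target. There are 200 camera calls.

## Working session

There is one attempt and no reset: what is moved stays moved. The work goes in short steps, Python scripts to look and compute and a tool call to move; the robot and the scene stay as the last step left them, time stands still between calls to the robot, and variables do not carry over. Pictures are saved under pics/ and viewed, about 8 in all and at most 12, crops included, and the job is handed in when it is done.

Besides the shell and the picture viewer there is one more tool, called after "Request:" as name(argument=value, ...) on one line, values as JSON. servo_tool: Moves the arm, as the interface text tells. Its arguments: {"type":"object","properties":{"rows":{"type":"array"},"force":{"type":"number"}},"required":["rows"]}

```bash
mkdir -p pics; cat > h.py <<'E'
import numpy as np, cv2
from station import sense, snapshot, sign_off, tip_extent
from scipy.spatial.transform import Rotation as R
def cloud(s):
    z=s["z_map"]; f=z.shape[0]/2/np.tan(np.radians(s["vertical_fov"])/2)
    v,u=np.mgrid[:z.shape[0],:z.shape[1]]
    P=np.stack([(u-s["cx"])/f*z,(v-s["cy"])/f*z,z],-1)
    T=np.array(s["cam_to_world"]); W=P@T[:3,:3].T+T[:3,3]; W[z<=0]=np.nan
    return W
def tool(dw):  # world delta m -> tool mm
    s=sense(); return R.from_quat(s["tool_rot"]).inv().apply(dw)*1000
E
python3 - <<'E'
from h import *
s=sense(); print(s); print(R.from_quat(s["tool_rot"]).as_matrix().round(3),tip_extent)
for n in ("scene","side"):
    a=snapshot(n); np.savez(n+".npz",W=cloud(a),im=a["image"]); cv2.imwrite(f"pics/{n}0.png",a["image"])
E
```

```text
{'t': 0.0, 'q': array([ 1.10848161e+00,  5.28454708e-01,  1.43389996e+00,  9.08942675e-06,
        1.18139330e+00, -1.78509062e-01]), 'qd': array([ 0.00017404, -0.00146012, -0.00150703, -0.00186151,  0.00067701,
       -0.0012479 ]), 'tau': array([-1.81131705e-03, -4.42352378e+01, -1.78024328e+01, -1.38675341e-04,
        8.48625961e-03, -7.39688886e-06]), 'tcp_pos': array([0.17482694, 0.59969165, 0.403741  ]), 'tool_rot': array([ 1.41428701e-01,  9.89947858e-01, -1.02148306e-03, -3.43403645e-04]), 'force': array([ 0.24346055, -0.05917164, -0.04285633]), 'ft_torque': array([0.03283546, 0.02412058, 0.07981005]), 'finger_gap': 1.0022652578055034}
[[-0.96   0.28  -0.001]
 [ 0.28   0.96  -0.002]
 [ 0.    -0.002 -1.   ]] 0.1734
```

View pics/scene0.png

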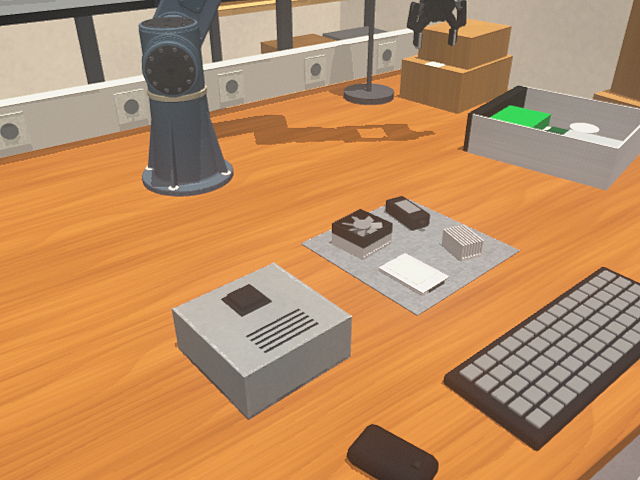

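View pics/side0.png

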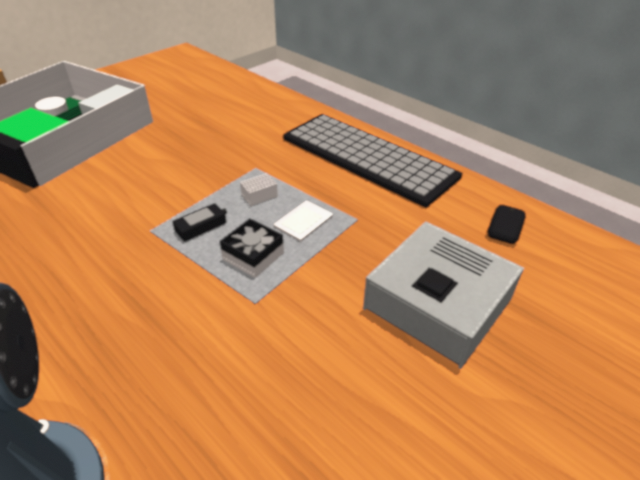

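Scene picture: the heat sink is at (463,242) on the mat, the case's push plate at (246,300), and the slots are on the far side. Side picture: the heat sink is at (258,188) and the plate at (436,285).

```bash
python3 - <<'E'
from h import *
def rect(p): 
    r=cv2.minAreaRect((p[:,:2]*1000).astype(np.float32)); return [np.round(x,1) for x in r]
for n,(c,b,hs) in dict(scene=((170,260,355,420),(215,280,275,320),(438,220,488,262)),side=((360,220,525,370),(410,265,460,303),(236,168,280,206))).items():
    d=np.load(n+".npz"); W=d["W"]; im=d["im"]
    def sub(b): return W[b[1]:b[3],b[0]:b[2]].reshape(-1,3)
    p=sub(c); t=p[(p[:,2]>.068)&(p[:,2]<.08)]; print(n,"case top",len(t),np.median(t[:,2]),rect(t))
    p=sub(b); t=p[(p[:,2]>.082)&(p[:,2]<.095)]; print("plate",len(t),np.median(t[:,2]),t.mean(0),rect(t))
    p=sub(hs); t=p[(p[:,2]>.028)&(p[:,2]<.045)]; print("hs",len(t),np.median(t[:,2]),rect(t), "high", rect(p[p[:,2]>.012]))
    v=W[:,:,2]
print(snapshot("wrist")["cam_to_world"])
E
```

```text
scene case top 10605 0.07545417955901867 [array([ 622.4, -175.9]), array([184.2, 182.7]), np.float64(4.5)]
plate 539 0.08626667724943449 [ 0.59039803 -0.18076305  0.08608059] [array([ 588. , -179.4]), array([42.4, 40.8]), np.float64(4.6)]
hs 597 0.03597605451271413 [array([605.6, 263. ]), array([47.8, 69. ]), np.float64(76.5)] high [array([605.7, 262.7]), array([48.5, 68.9]), np.float64(77.1)]
side case top 9311 0.0759007438237157 [array([ 621.6, -175.5]), array([185.2, 181.3]), np.float64(4.5)]
plate 549 0.08668278346395886 [ 0.58400356 -0.17982691  0.08655064] [array([ 585.7, -179. ]), array([42.1, 40.4]), np.float64(3.9)]
hs 514 0.03666062393827846 [array([604.3, 263.8]), array([47.8, 65.3]), np.float64(76.4)] high [array([604.2, 263.5]), array([48.4, 65.3]), np.float64(76.5)]
[[ 0.27939581  0.92392415  0.2613468   0.10767352]
 [ 0.96017392 -0.26827817 -0.07805678  0.61876781]
 [-0.00200491  0.27274712 -0.96208367  0.37322708]
 [ 0.          0.          0.          1.        ]]
```

Request:
servo_tool(rows=[[[-17,-18,0],0,-1],[[-48,-49,0],0,-1],[[-82,-84,0],0,-1],[[-116,-119,0],0,-1],[[-150,-154,0],0,-1],[[-184,-189,0],0,-1],[[-218,-224,0],0,-1],[[-252,-259,0],0,-1]])

```text
t: 0.95
tcp_pos: [0.3447, 0.2788, 0.4043]
tool_rot: [0.141, 0.99, -0.001, -0.0]
force: [1.1, -0.6, 0.4]
finger_gap: 0.002
```

```bash
cat > st.py <<'E'
from h import *
import sys
s=sense(); p=s["tcp_pos"]; print(s["t"],p.round(4),"F",s["force"].round(1),s["finger_gap"].round(3),"tip",tip_extent() if callable(tip_extent) else tip_extent,"q6",s["q"][5].round(2))
M=R.from_quat(s["tool_rot"]).as_matrix(); print("toolY yaw",np.degrees(np.arctan2(M[1,1],M[0,1])).round(2),"tz",M[:,2].round(4))
if len(sys.argv)>1:
    g=np.array([float(x) for x in sys.argv[1:4]]); print("move",tool(g-p).round(1))
E
python3 st.py .587 -.178 .29
```

```text
Traceback (most recent call last):
  File "st.py", line 3, in <module>
    s=sense(); p=s["tcp_pos"]; print(s["t"],p.round(4),"F",s["force"].round(1),s["finger_gap"].round(3),"tip",tip_extent() if callable(tip_extent) else tip_extent,"q6",s["q"][5].round(2))
                                                                               ^^^^^^^^^^^^^^^^^^^^^
AttributeError: 'float' object has no attribute 'round'
```

Request:
servo_tool(rows=[[[-30,-31,0],0,-1],[[-64,-66,0],0,-1],[[-98,-101,0],0,-1],[[-132,-136,0],0,-1],[[-166,-171,0],0,-1],[[-200,-206,10],0,-1],[[-234,-241,20],0,-1],[[-268,-276,35],0,-1]])

```text
t: 1.75
tcp_pos: [0.5252, -0.0624, 0.3701]
tool_rot: [0.142, 0.99, -0.001, 0.001]
force: [-0.3, 0.6, -0.3]
finger_gap: 0.001
```

```bash
sed -i 's/s\["finger_gap"\].round(3)/round(float(s["finger_gap"]),3)/' st.py; python3 st.py .587 -.178 .28
```

```text
1.75 [ 0.5252 -0.0624  0.3701] F [-0.3  0.6 -0.3] 0.001 tip 0.1734 q6 -1.62
toolY yaw 73.73 tz [ 0.0011 -0.0018 -1.    ]
move [-91.6 -93.5  90.4]
```

Request:
servo_tool(rows=[[[-30,-30,20],0,-1],[[-60,-60,45],0,-1],[[-85,-87,65],0,-1],[[-92,-94,80],0,-1],[[-92,-94,90],0,-1],[[-92,-94,90],0,-1]])

```text
t: 2.35
tcp_pos: [0.586, -0.1774, 0.2785]
tool_rot: [0.141, 0.99, 0.0, -0.002]
force: [0.0, -0.0, -0.5]
finger_gap: -0.001
```

```bash
python3 st.py .587 -.178 .259
```

```text
2.35 [ 0.586  -0.1774  0.2785] F [ 0.  -0.  -0.5] -0.001 tip 0.1734 q6 -1.76
toolY yaw 73.73 tz [-0.0038  0.0011 -1.    ]
move [-1.2 -0.3 19.5]
```

Request:
servo_tool(rows=[[[-1,0,14],0,-1],[[-1,0,18],0,-1],[[-1,0,20],0,-1],[[-1,0,22],0,-1],[[-1,0,24],0,-1],[[-1,0,25],0,-1],[[-1,0,25],0,-1]])

```text
t: 3.05
tcp_pos: [0.587, -0.1775, 0.2538]
tool_rot: [0.141, 0.99, 0.0, -0.002]
force: [-1.6, 2.5, 4.2]
finger_gap: -0.0
```

```bash
python3 st.py; python3 - <<'E'
from h import *
a=snapshot("side"); W=cloud(a)
c=np.array([.622,-.1757]);u=np.array([np.cos(np.radians(4.5)),np.sin(np.radians(4.5))])
x=(W[:,:,:2]-c)@u; y=(W[:,:,:2]-c)@np.array([-u[1],u[0]])
m=(abs(y)<.08)&(x<-.092)&(x>-.25)&(W[:,:,2]>.03); print(m.sum(), np.nanmin(np.where(m,x,9)))
cv2.imwrite("pics/side1.png",a["image"])
E
```

```text
3.05 [ 0.587  -0.1775  0.2538] F [-1.6  2.5  4.2] -0.0 tip 0.1734 q6 -1.76
toolY yaw 73.73 tz [-0.003   0.0011 -1.    ]
14942 -0.18621942216344603
```

Request:
servo_tool(rows=[[[0,0,-15],0,-1],[[3,12,-45],0,-1],[[13,52,-55],0,1],[[25,98,-55],-1,1],[[37,146,-55],-2,1],[[49,194,-55],-2.8,1],[[61,242,-55],-2.8,1],[[73,290,-55],-2.8,1]])

```text
t: 3.9
tcp_pos: [0.5989, 0.1226, 0.3101]
tool_rot: [0.117, 0.993, 0.0, -0.0]
force: [0.4, -0.4, -0.2]
finger_gap: 0.988
```

```bash
python3 st.py .605 .263 .28
```

```text
3.9 [0.5989 0.1226 0.3101] F [ 0.4 -0.4 -0.2] 0.988 tip 0.1734 q6 -1.32
toolY yaw 76.51 tz [-1.e-04  3.e-04 -1.e+00]
move [ 26.8 137.9  30.2]
```

Request:
servo_tool(rows=[[[9,46,5],0,1],[[18,92,15],0,1],[[26,132,25],0,1],[[27,138,30],0,1],[[27,138,30],0,1]])

```text
t: 4.4
tcp_pos: [0.6047, 0.2643, 0.2798]
tool_rot: [0.116, 0.993, -0.0, 0.0]
force: [0.5, -0.6, -0.2]
finger_gap: 1.0
```

```bash
python3 - <<'E'
from h import *
a=snapshot("wrist"); W=cloud(a); cv2.imwrite("pics/w1.png",a["image"])
m=(W[:,:,2]>.025)&(W[:,:,2]<.045)&(np.hypot(W[:,:,0]-.605,W[:,:,1]-.263)<.06)
r=cv2.minAreaRect((W[m][:,:2]*1000).astype(np.float32)); print(m.sum(),r,np.median(W[m][:,2]))
b=snapshot("side")["image"]; s=snapshot("scene"); V=cloud(s)
c=np.array([.622,-.1757]);u=np.array([np.cos(np.radians(4.5)),np.sin(np.radians(4.5))])
for n,X in(("scene",V),("side",cloud(snapshot("side")))):
    x=(X[:,:,:2]-c)@u; y=(X[:,:,:2]-c)@np.array([-u[1],u[0]])
    m=(abs(y)<.1)&(x<-.092)&(x>-.3)
    for lo,hi in((.06,.075),(.045,.058),(.008,.017)):
        k=m&(X[:,:,2]>lo)&(X[:,:,2]<hi); print(n,lo,k.sum(),np.percentile(x[k],[1,99]).round(4) if k.any() else 0,np.percentile(y[k],[1,99]).round(4) if k.any() else 0)
cv2.imwrite("pics/mix1.png",np.hstack([cv2.resize(a["image"],(400,300)),cv2.resize(s["image"],(400,300))]))
E
python3 st.py .605 .263 .19
```

```text
3133 ((604.1439208984375, 262.2256164550781), (44.18555450439453, 64.34941864013672), 76.70797729492188) 0.036982352030178384
scene 0.06 585 [-0.2145 -0.2061] [-0.0839  0.0807]
scene 0.045 1067 [-0.212  -0.1196] [-0.0838  0.0788]
scene 0.008 1394 [-0.2091 -0.1286] [-0.0806  0.0749]
side 0.06 842 [-0.2166 -0.2096] [-0.0832  0.0813]
side 0.045 1197 [-0.2165 -0.095 ] [-0.0825  0.0801]
side 0.008 4833 [-0.2159 -0.0931] [-0.0789  0.075 ]
4.6 [0.6054 0.2614 0.2809] F [ 0.5 -0.5  0.6] 1.002 tip 0.1734 q6 -1.09
toolY yaw 76.39 tz [ 0.001  0.    -1.   ]
move [ 0.9  1.4 90.9]
```

View pics/mix1.png

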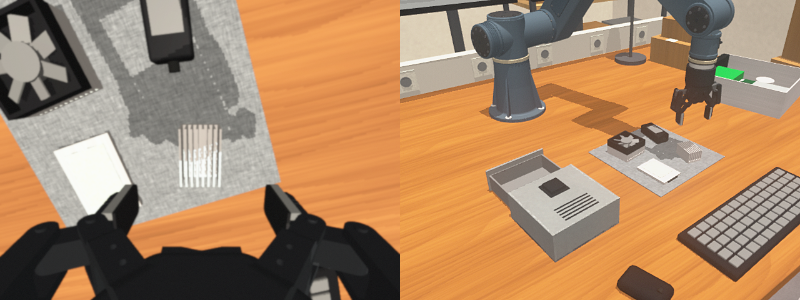

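The wrist picture (left half) shows the heat sink fins-up at about (200,155), centred between the fingers. The scene view (right half) shows the drawer open at about (525,175).

Request:
servo_tool(rows=[[[1,1,30],0,1],[[1,1,60],0,1],[[1,1,85],0,1],[[1,1,98],0,1],[[1,1,104],0,1],[[1,1,104],0,1],[[1,1,104],0,1]])

```text
t: 5.3
tcp_pos: [0.6055, 0.2625, 0.1781]
tool_rot: [0.119, 0.993, 0.0, 0.002]
force: [0.5, -0.2, 0.0]
finger_gap: 0.998
```

Request:
servo_tool(rows=[[[0,0,0],0,0.3],[[0,0,0],0,0.1],[[0,0,0],0,-0.3],[[0,0,0],0,-1],[[0,0,0],0,-1],[[0,0,0],0,-1],[[0,0,0],0,-1]], force=40)

```text
t: 6.0
tcp_pos: [0.6058, 0.2627, 0.1791]
tool_rot: [0.119, 0.993, 0.001, 0.002]
force: [-0.4, -0.4, 6.3]
finger_gap: 0.51
```

```bash
python3 st.py
```

```text
6.0 [0.6058 0.2627 0.1791] F [-0.4 -0.4  6.3] 0.51 tip 0.1734 q6 -1.09
toolY yaw 76.38 tz [ 4.6e-03  8.0e-04 -1.0e+00]
```

Request:
servo_tool(rows=[[[0,0,-5],0,-1],[[0,0,-15],0,-1],[[0,0,-40],0,-1],[[0,0,-70],0,-1],[[0,0,-100],0,-1],[[0,0,-120],0,-1]])

```text
t: 6.6
tcp_pos: [0.6055, 0.2627, 0.3015]
tool_rot: [0.119, 0.993, 0.001, 0.003]
force: [0.1, -0.1, -1.7]
finger_gap: 0.51
```

```bash
python3 st.py .4716 -.189 .3; python3 -c "
from h import *
cv2.imwrite('pics/w2.png',cv2.resize(snapshot('wrist')['image'],(400,300)))"
```

```text
6.6 [0.6055 0.2627 0.3015] F [ 0.1 -0.1 -1.7] 0.51 tip 0.1734 q6 -1.09
toolY yaw 76.38 tz [ 0.0069  0.0015 -1.    ]
move [  23.8 -470.5   -0. ]
```

View pics/w2.png

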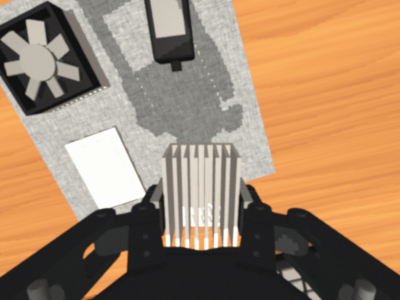

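The heat sink is held level between the pads at about (200,195) in the view.

Request:
servo_tool(rows=[[[1,-20,0],0,-1],[[3,-55,0],-2,-1],[[5,-98,0],-4,-1],[[7,-141,0],-6,-1],[[9,-184,0],-9,-1],[[11,-227,0],-12,-1],[[14,-270,0],-15,-1],[[16,-310,0],-18,-1]])

```text
t: 7.45
tcp_pos: [0.5168, -0.036, 0.3024]
tool_rot: [-0.039, 0.999, 0.001, 0.006]
force: [0.2, -0.5, -2.4]
finger_gap: 0.508
```

```bash
python3 st.py .4716 -.189 .3
```

```text
7.45 [ 0.5168 -0.036   0.3024] F [ 0.2 -0.5 -2.4] 0.508 tip 0.1734 q6 -1.94
toolY yaw 94.51 tz [ 0.0111  0.003  -0.9999]
move [  57.1 -148.9    1.5]
```

Request:
servo_tool(rows=[[[14,-35,0],0,-1],[[30,-78,0],0,-1],[[44,-116,0],0,-1],[[54,-142,1],0,-1],[[57,-149,1],0,-1],[[57,-149,1],0,-1],[[57,-149,1],0,-1]])

```text
t: 8.15
tcp_pos: [0.4715, -0.1882, 0.3002]
tool_rot: [-0.039, 0.999, 0.002, 0.005]
force: [-0.0, 0.3, -1.2]
finger_gap: 0.506
```

```bash
python3 - <<'E'
from h import *
a=snapshot("wrist"); b=snapshot("scene"); 
cv2.imwrite("pics/mix2.png",np.hstack([cv2.resize(a["image"],(400,300)),b["image"][180:480,100:500]]))
c=np.array([.622,-.1757]);u=np.array([np.cos(np.radians(4.5)),np.sin(np.radians(4.5))])
for X in (cloud(a),cloud(b)):
    x=(X[:,:,:2]-c)@u; y=(X[:,:,:2]-c)@np.array([-u[1],u[0]]); z=X[:,:,2]
    for lo,hi in((.06,.075),(.045,.058),(.1,.12)):
        k=(abs(y)<.1)&(x<-.092)&(x>-.3)&(z>lo)&(z<hi); print(lo,k.sum(),*[np.percentile(w[k],[1,99]).round(4) if k.any() else 0 for w in(x,y,z)])
s=sense();p=s["tcp_pos"][:2]-c; print("tcp in case",p@u,p@[-u[1],u[0]])
E
python3 st.py .4716 -.189 .19
```

```text
0.06 3189 [-0.2164 -0.2107] [-0.0835  0.0805] [0.0661 0.0696]
0.045 4120 [-0.2167 -0.0935] [-0.0807  0.0773] [0.0452 0.0546]
0.1 0 0 0 0
0.06 434 [-0.2143 -0.2057] [-0.0847  0.0808] [0.0601 0.0705]
0.045 1040 [-0.2116 -0.1193] [-0.0838  0.0785] [0.0452 0.0578]
0.1 0 0 0 0
tcp in case -0.15069361467731954 -0.0001576493726518837
8.25 [ 0.4718 -0.1877  0.3004] F [ 0.4 -0.9 -1.6] 0.511 tip 0.1734 q6 -2.26
toolY yaw 94.61 tz [ 0.0105  0.0037 -0.9999]
move [  1.5  -1.6 110.4]
```

View pics/mix2.png

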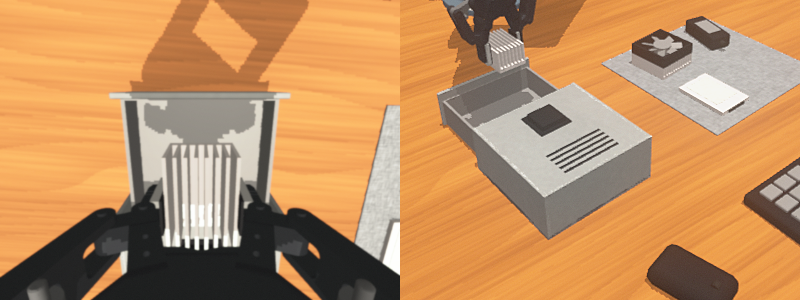

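Request:
servo_tool(rows=[[[0,-1,15],0,-1],[[0,-1,40],0,-1],[[0,-1,65],0,-1],[[0,-1,85],0,-1],[[0,-1,98],0,-1],[[0,-1,105],0,-1],[[0,-1,108],0,-1],[[0,-1,108],0,-1]])

```text
t: 9.05
tcp_pos: [0.4733, -0.1881, 0.1925]
tool_rot: [-0.04, 0.999, 0.002, 0.006]
force: [-0.9, 0.2, -1.4]
finger_gap: 0.511
```

Request:
servo_tool(rows=[[[0,0,1],0,-1],[[0,0,2],0,-1],[[0,0,3],0,-1],[[0,0,3],0,-1]])

```text
t: 9.45
tcp_pos: [0.4733, -0.1882, 0.1897]
tool_rot: [-0.04, 0.999, 0.001, 0.006]
force: [-0.5, -0.7, -1.9]
finger_gap: 0.507
```

```bash
python3 st.py
```

```text
9.45 [ 0.4733 -0.1882  0.1897] F [-0.5 -0.7 -1.9] 0.507 tip 0.1734 q6 -2.27
toolY yaw 94.63 tz [ 0.0112  0.0033 -0.9999]
```

Request:
servo_tool(rows=[[[0,0,1],0,-1],[[0,0,1.5],0,-1],[[0,0,2],0,-1],[[0,0,2],0,-1]])

```text
t: 9.85
tcp_pos: [0.4733, -0.1882, 0.1881]
tool_rot: [-0.04, 0.999, 0.001, 0.006]
force: [-0.2, 0.6, 2.8]
finger_gap: 0.508
```

Request:
servo_tool(rows=[[[0,0,0],0,0.05],[[0,0,0],0,0.1],[[0,0,0],0,0.2],[[0,0,0],0,0.35],[[0,0,0],0,0.35],[[0,0,0],0,0.35]])

```text
t: 10.45
tcp_pos: [0.4734, -0.1882, 0.1881]
tool_rot: [-0.04, 0.999, 0.001, 0.006]
force: [-0.1, -0.3, -0.4]
finger_gap: 0.675
```

Request:
servo_tool(rows=[[[0,0,-10],0,0.35],[[0,0,-30],0,0.35],[[0,0,-60],0,0.35],[[0,0,-95],0,0.35],[[0,0,-130],0,0.35],[[0,0,-150],0,0.35],[[0,0,-150],0,0.35]])

```text
t: 11.15
tcp_pos: [0.4723, -0.189, 0.3417]
tool_rot: [-0.041, 0.999, -0.001, 0.009]
force: [0.0, -0.4, 0.0]
finger_gap: 0.678
```

```bash
python3 - <<'E'
from h import *
a=snapshot("wrist"); b=snapshot("scene"); 
cv2.imwrite("pics/mix3.png",np.hstack([cv2.resize(a["image"],(400,300)),b["image"][180:480,100:500]]))
c=np.array([.622,-.1757]);u=np.array([np.cos(np.radians(4.5)),np.sin(np.radians(4.5))])
X=cloud(a); x=(X[:,:,:2]-c)@u; y=(X[:,:,:2]-c)@np.array([-u[1],u[0]]); z=X[:,:,2]
k=(abs(y)<.06)&(x<-.095)&(x>-.205)&(z>.025)&(z<.06); print("hs",k.sum(),*[np.percentile(w[k],[1,50,99]).round(4) for w in(x,y,z)])
k=(abs(y)<.1)&(x<-.12)&(x>-.3)&(z>.06)&(z<.075); print("front",np.percentile(x[k],[1,99]))
E
python3 st.py
```

```text
hs 2384 [-0.1814 -0.1521 -0.1177] [-0.0228  0.0009  0.0208] [0.0264 0.0459 0.0476]
front [-0.21645521 -0.21068058]
11.25 [ 0.4713 -0.1884  0.3386] F [ 0.3 -0.4  0.3] 0.675 tip 0.1734 q6 -2.26
toolY yaw 94.64 tz [ 0.0121  0.0025 -0.9999]
```

View pics/mix3.png

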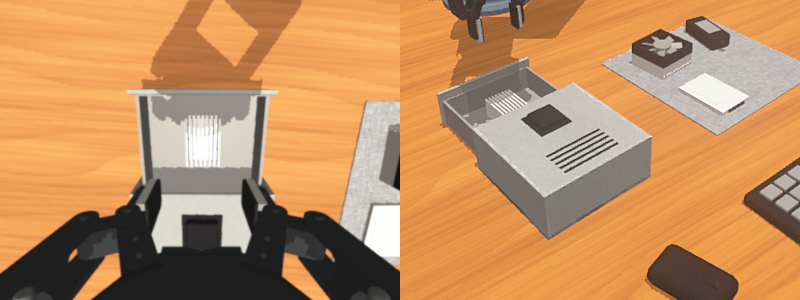

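The heat sink lies flat and fins up in the open drawer (wrist view about (203,140), scene view about (505,100)). Its top is at 46 mm, which matches 12 + 34 mm, and the gripper is clear of it.

```bash
python3 -c "
from h import *
print(sign_off())"
```

```text
the job is handed in; nothing more can be done
None
```

I pressed the push plate with the closed fingers and the drawer sprang out. I then picked the heat sink off the mat, lowered it onto the drawer floor until it touched, opened the fingers and backed off upwards. I handed the job in at about 11.3 s.

**Last checks:**
- **Drawer:** its front stood about 0.125 m out from the case, so it is fully open.
- **Heat sink:** it lies fins up near the middle of the drawer. Its top is at 46 mm, which is what lying flat on the drawer floor would give.
- **Gripper:** it was about 15 cm above the drawer and touching nothing.

No check failed or disagreed. The tool was tilted by about 0.7° when it let go, but the heat sink still settled flat.

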